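Mix a reagent bottle by inversion

ROBOT

A 6-joint arm with a two-finger parallel gripper is mounted at the origin on a cart in front of the work surface, level with it; the furniture and walls round the work are solid. World frame = base frame: x ahead of the robot, y to its left, z up, the work surface at z = 0. Lengths are in m, angles in degrees, forces in N, time in s.
With the tool pointing down it reaches from about 0.325 to 0.85 m from the base axis. Payload 15.5 kg.
Tool frame: the origin (TCP) lies midway between the tips of the shut fingers; the grasp point (between the pads) lies 19 mm behind it; z points along the fingers, y is the line along which they close (so a half turn about z gives the same grasp; the last joint's range is limited). The gripper opens to 91 mm and grips with 3 to 60 N. Pads are 32 mm wide; open, the fingers measure 118 mm over their backs; the gripper's body (76 mm by 178 mm) begins 60 mm behind the grasp point.
Start: joints at [-80.014, 28.281, 77.091, -0, 74.628, -5.472], TCP at [0.167, -0.602, 0.214] pointing down, gripper open.
Joint ranges: [-166.48, 166.48], [-47.26, 123.95], [12.59, 153.08], [-70.14, 250.14], [6.76, 159.57], [-176.63, 176.63]. Speed limits (degrees/s): [108.29, 108.29, 147.25, 172.46, 172.46, 172.46].

INTERFACE

Orientations are given as a 3x3 rotation matrix whose columns are the frame's x, y, z axes.
In Python, from bench import ctrl gives the robot as it stands. The module is installed in compiled form; this text tells all that it offers. Calls block until the motion is done:
- ctrl.goto(position, orientation): joint-space move of the TCP to a pose.
- ctrl.move_l(position, vel=0.15, ori=None, contact_N=None): straight line of the TCP; ori=None keeps the orientation; vel is the mean speed in m/s. With contact_N (N) it stops when the force on the tool has changed by that much, and returns True; else False.
- ctrl.movej(angles): joint-space move.
- ctrl.command_gripper(opening): opening from 0.0 (shut) to 1.0 (fully open); the grip force is fixed at half the most; returns when the fingers have stopped.
- ctrl.sleep(seconds).
- ctrl.ik(position, orientation): joint angles nearest the present ones, or None.
- ctrl.read_camera(name): name is "scene" or "top" or "wrist"; returns the picture (384x512x3 uint8, blue, green, red); there is no depth.
- ctrl.camera_params(name): a dict with "fx", "fy", "cx", "cy" (pixels), "pose" (4x4, takes a point from camera to world coordinates); the wrist camera has in their place "T_tool_cam" (4x4, takes a point from camera to tool coordinates, whose origin is the TCP and whose axes are the flange's). Camera axes: x right, y up, looking along -z (the intrinsics and any distortion apply to the point x, -y, -z); pixel columns grow to the right and rows downward; lengths in m; the calibration is good to about 2 mm. A picture is of the moment at which its call begins: read the wrist's pose just before it. camera_params takes no time and is no camera call.
A pose or a line that the arm cannot do raises ctrl.MotionError and nothing moves.
- ctrl.sign_off(): hands the job in; it is judged then, once.
Readings, each from a call of its own:
- ctrl.current_t(): time.
- ctrl.current_q(): joint angles.
- ctrl.current_dq(): joint speeds.
- ctrl.current_effort(): joint torques, N m.
- ctrl.current_tool_pos(): TCP position.
- ctrl.current_eef_rot(): TCP orientation.
- ctrl.current_contact_force(): force on the tool from outside, world axes, zero at the start.
- ctrl.current_wrist_torque(): the same for the moment, N m.
- ctrl.current_grip_width(): opening from 0.0 (shut) to 1.0 (fully open).
- ctrl.current_grasp_force(): force on a finger pad.
Only numpy, scipy, OpenCV 4.12 (cv2) and the standard library are available. Lean on these libraries where they do the work, as an engineer would, in place of code of your own. Each camera call takes 0.05 s, during which the arm holds its last target. There are 200 camera calls.

TASK

Mix the closed tall white reagent bottle by inversion: lift it clear of the worktop and tip it over until its cap points clearly downwards, at least 25 degrees below the horizontal, for about half a second. Then turn it upright again and set it down gently, letting go only once it stands upright in the low grey tray. Leave the clear bottle and the beaker where they stand.

Things in the scene. Friction and masses are not known exactly. Their poses are not given: they have to be found in the camera images.
- white_bottle_center (a point): Centre, half-way up, of the closed opaque white reagent bottle with a white screw cap, the tallest loose thing in the work area: round body 60 mm in diameter, 125 mm high in all. The body is cylindrical up to about 75 mm, then a shoulder; the cap (34 mm in diameter) takes the last 20 mm. The point is 62.5 mm above its underside, on its axis; z points from base to cap, x and y are arbitrary. It weighs 0.2 to 0.4 kg and starts upright on the worktop.
- tray_in (a point): Centre of the inner floor of a low square grey tray fixed to the worktop: 112 mm square outside, 104 mm inside, floor 4 mm thick (this point is 4 mm above the worktop), rim 12 mm above the worktop, 4 mm thick. z up, x and y along its sides.
- clear_bottle: Bystander: clear glass bottle with a blue cap, 56 mm in diameter and 105 mm high; origin at the centre of its underside, z up. Loose.
- beaker: Bystander: open translucent beaker, 64 mm in diameter at the rim and 76 mm high; origin at the centre of its underside, z up. Loose and light (45 g).
There are look-alikes about, which are no part of the job. Of the things shaped like the part that bears tray_in, the grey one is meant.

How it is judged:
By the outcome, as a careful person would: the job done as asked, in the order asked, and still so for the second after the job is handed in, with the robot touching nothing.
It also fails if it takes over 54 s, if anything falls off the work surface, if the arm or the gripper's body presses on something with over 40 N, if the wrist force passes 120 N, or if a joint passes its speed limit or range.

## Working session

There is one attempt and no reset: what is moved stays moved. The work goes in short steps, each a Python script; the robot and the scene stay as the last script left them, time stands still between calls to the robot, and variables do not carry over. Pictures are saved under pics/ and viewed, at most 10 in all, crops included, and the job is handed in when it is done.

```bash
mkdir -p pics
python3 - <<'E'
from bench import ctrl
import cv2
for n in("scene","top"):
    cv2.imwrite(f"pics/{n}0.png",ctrl.read_camera(n)); p=ctrl.camera_params(n); print(n,p)
print(ctrl.camera_params("wrist"),ctrl.current_t())
E
```

```text
scene {'fx': 384.6232937325919, 'fy': 384.6232937325919, 'cx': 253.32571901856787, 'cy': 194.6576961015048, 'pose': array([[-0.7980156 ,  0.38546245, -0.46323839,  0.09962895],
       [-0.60262637, -0.50590227,  0.61717449,  0.61944819],
       [ 0.00354424,  0.77167454,  0.63600774,  0.67892708],
       [ 0.        ,  0.        ,  0.        ,  1.        ]])}
top {'fx': 498.312842173645, 'fy': 498.312842173645, 'cx': 254.1590961686163, 'cy': 195.27386550987754, 'pose': array([[ 7.40742156e-03,  9.90889314e-01, -1.34474893e-01,
         3.29810447e-01],
       [-9.99971776e-01,  7.17124828e-03, -2.24056100e-03,
         2.76381990e-02],
       [-1.25579510e-03,  1.34487694e-01,  9.90914468e-01,
         1.57127319e+00],
       [ 0.00000000e+00,  0.00000000e+00,  0.00000000e+00,
         1.00000000e+00]])}
{'fx': 333.2818071660662, 'fy': 333.2818071660662, 'cx': 253.66810928458338, 'cy': 188.40702484154411, 'T_tool_cam': array([[ 1.17314463e-03,  9.64133151e-01,  2.65416446e-01,
         7.43851406e-02],
       [ 9.99999230e-01, -1.02365676e-03, -7.01547748e-04,
        -1.18715390e-03],
       [-4.04690101e-04,  2.65417065e-01, -9.64133610e-01,
        -1.71511436e-01],
       [ 0.00000000e+00,  0.00000000e+00,  0.00000000e+00,
         1.00000000e+00]])} 0.1
```

View pics/scene0.png

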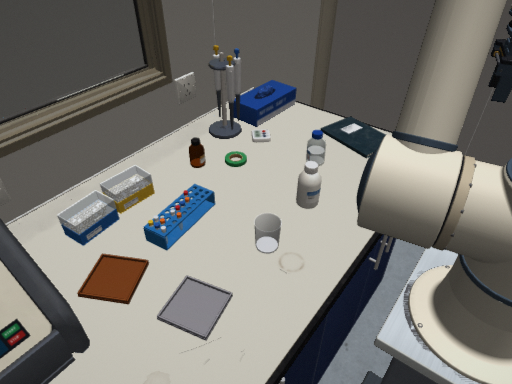

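View pics/top0.png

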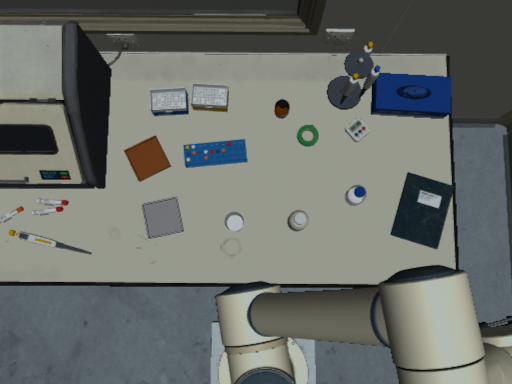

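White bottle candidates are white scene (309,185)/top (298,220), clear blue-capped scene (316,150)/top (356,195), and brown scene (197,153)/top (282,108). I choose the white one. Tray candidates are grey scene (195,306)/top (163,217) and brown scene (114,278)/top (147,158). I choose the grey one. The beaker is at scene (267,233)/top (235,221). Next is a close crop of each.

Run:
```python
import cv2,numpy as np
s=cv2.imread("pics/scene0.png");t=cv2.imread("pics/top0.png")
r=lambda im,x,y,w,h:cv2.resize(im[y:y+h,x:x+w],(400,300),interpolation=cv2.INTER_CUBIC)
# scale 5 (80x60), tray 4 (100x75)
a=np.hstack([r(s,270,155,80,60),r(t,260,190,80,60)])
b=np.hstack([r(s,145,268,100,75),r(t,120,180,100,75)])
cv2.imwrite("pics/crop1.png",np.vstack([a,b]))
```

```text
(no output)
```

View pics/crop1.png

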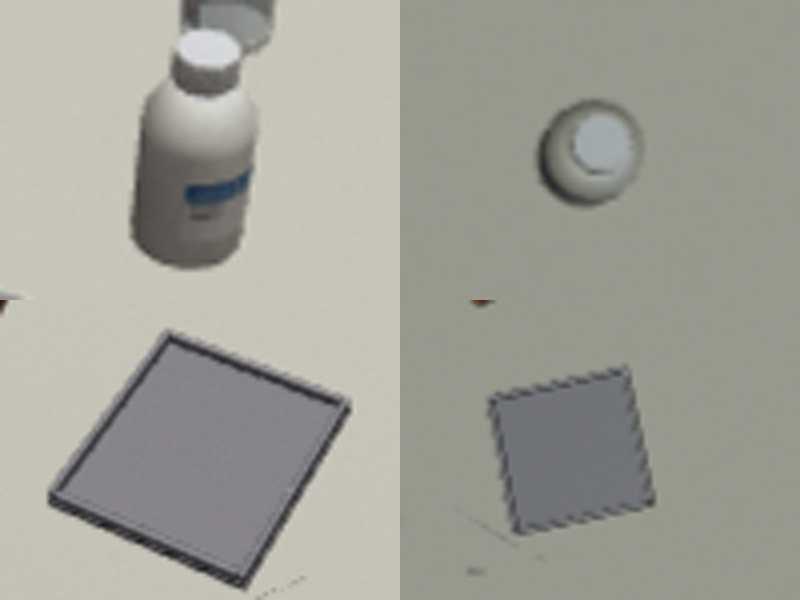

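The crops confirm the choice: the white-capped bottle has its cap top at scene (311.6,164.6)/top (300.4,218.4), and the grey tray shows its four rim corners in both views. Next I triangulate.

```bash
cat > h.py <<'E'
from bench import ctrl
import numpy as np, cv2
def ray(cam,u,v,pose=None):
    p=ctrl.camera_params(cam); T=p["pose"] if pose is None else pose
    d=T[:3,:3]@np.array([(u-p["cx"])/p["fx"],-(v-p["cy"])/p["fy"],-1]); return T[:3,3],d/np.linalg.norm(d)
def tri(rs):
    A=sum(np.eye(3)-np.outer(d,d) for o,d in rs); b=sum((np.eye(3)-np.outer(d,d))@o for o,d in rs)
    x=np.linalg.solve(A,b); return x,max(np.linalg.norm(np.cross(x-o,d)) for o,d in rs)
def onz(cam,u,v,z):
    o,d=ray(cam,u,v); return o+d*(z-o[2])/d[2]
def wpose():
    T=np.eye(4);T[:3,:3]=ctrl.current_eef_rot();T[:3,3]=ctrl.current_tool_pos();return T@ctrl.camera_params("wrist")["T_tool_cam"]
E
python3 - <<'E'
from h import *
np.set_printoptions(precision=4,suppress=True)
print("cap",tri([ray("scene",311.6,164.6),ray("top",300.4,218.4)]))
S=np.array([(167,33),(350,104),(246,284),(50,195)])/4+(145,268)
T=np.array([(228,70),(255,203),(117,233),(90,100)])/4+(120,180)
SW=[onz("scene",*p,.012) for p in S]
C=[]
for t in T:
    w=onz("top",*t,.012); i=np.argmin([np.linalg.norm(w-x) for x in SW]); x,e=tri([ray("scene",*S[i]),ray("top",*t)]); C.append(x); print(i,w,SW[i],x,e)
print("tray",np.mean(C,0))
print("clear cap",tri([ray("scene",318,135),ray("top",360,191)]))
print("beaker rim",tri([ray("scene",267,221),ray("top",234.5,222)]), onz("scene",267,244,0))
print(ctrl.current_eef_rot())
E
```

```text
cap (array([ 0.4596, -0.1043,  0.1225]), np.float64(0.0003084310510874757))
0 [0.5326 0.2747 0.012 ] [0.5326 0.2815 0.012 ] [0.5351 0.277  0.0053] 0.002087378162466649
1 [0.4278 0.2506 0.012 ] [0.4244 0.2572 0.012 ] [0.4286 0.252  0.0028] 0.0002729174797502861
2 [0.4036 0.3577 0.012 ] [0.399  0.3645 0.012 ] [0.4042 0.3601 0.0005] 1.0098240081922877e-05
3 [0.5079 0.3827 0.012 ] [0.5078 0.3877 0.012 ] [0.5097 0.385  0.0066] 0.001534884651992332
tray [0.4694 0.3185 0.0038]
clear cap (array([ 0.544 , -0.2871,  0.0919]), np.float64(0.0019183161028950837))
beaker rim (array([0.4536, 0.0909, 0.0775]), np.float64(0.0029006814203109983)) [0.4557 0.0894 0.    ]
[[ 0.9638  0.2665 -0.0002]
 [ 0.2665 -0.9638  0.0011]
 [ 0.0001 -0.0011 -1.    ]]
```

Bottle axis is at (0.460,-0.104) with its top at 0.1225. Tray centre is at (0.469,0.318), yawed about 13°. I'll use a near-horizontal side grasp pitched about 20–25° down, and do the inversion by rolling joint 6. First I search for approach azimuths that IK can reach.

```bash
cat >> h.py <<'E'
def R(a,p):
    a,p=np.radians([a,p]); z=np.array([np.cos(a)*np.cos(p),np.sin(a)*np.cos(p),-np.sin(p)]); y=np.array([np.sin(a),-np.cos(a),0])
    return np.c_[np.cross(y,z),y,z]
def tcp(c,h,a,p,back=0,up=0):  # TCP so that the grasp point lies on axis c at height h, drawn back along the horizontal approach
    r=R(a,p); return np.array([c[0],c[1],h+up])+r[:,2]*.019-back*np.array([np.cos(np.radians(a)),np.sin(np.radians(a)),0])
B=np.array([.4596,-.1043]);T=np.array([.469,.318])
E
python3 - <<'E'
from h import *
np.set_printoptions(precision=0,suppress=True,linewidth=200)
for n,c in(("B",B),("T",T)):
  for p in(15,20,25):
    for a in range(-120,151,15):
      q=[ctrl.ik(tcp(c,.058,a,p,*k),R(a,p)) for k in((.14,0),(0,0),(0,.2))]
      if all(x is not None for x in q): print(n,p,a,np.array(q[0]),np.array(q[1]),np.array(q[2]))
E
```

```text
B 15 -120 [  19.   67.   66.  -43.  111. -121.] [  10.   63.   84.  -48.   97. -115.] [  10.   45.   85.  -51.  109. -128.]
B 15 -105 [  25.   64.   80.  -48.  100. -118.] [  15.   61.   94.  -57.   88. -111.] [  15.   42.   94.  -58.   99. -127.]
B 15 -90 [  32.   61.   94.  -55.   89. -111.] [  19.   61.  104.  -68.   80. -104.] [  19.   39.  105.  -66.   89. -124.]
B 15 15 [-102.   88.  146.   87.   59. -147.] [ -66.   84.  143.  107.   86. -136.] [-66.  39. 145. 100.  76. -94.]
B 15 30 [ -90.   68.  128.   65.   68. -105.] [ -66.   70.  131.   89.   74. -111.] [-66.  35. 132.  80.  77. -76.]
B 15 45 [-80.  62. 112.  53.  78. -85.] [-64.  63. 119.  72.  74. -92.] [-64.  35. 120.  67.  84. -66.]
B 15 60 [-72.  61.  98.  46.  89. -74.] [-59.  61. 108.  59.  81. -80.] [-59.  38. 108.  58.  93. -61.]
B 15 75 [-64.  63.  84.  41. 101. -68.] [-54.  61.  97.  49.  89. -73.] [-54.  41.  98.  50. 102. -58.]
B 15 90 [-56.  66.  70.  36. 112. -65.] [-48.  62.  87.  41.  99. -70.] [-48.  44.  87.  44. 112. -57.]
B 15 105 [-48.  69.  57.  32. 122. -64.] [-42.  64.  78.  33. 107. -70.] [-42.  4
[... 6685 characters left out ...]
.] [  -1.   61.  133.  124.   72. -103.] [ -1.  25. 129. 105.  55. -62.]
T 25 75 [-26.  58. 125.  80.  64. -93.] [ -5.  57. 122. 100.  65. -89.] [ -5.  28. 119.  84.  64. -53.]
T 25 90 [-22.  55. 109.  62.  72. -74.] [ -5.  55. 111.  78.  67. -75.] [ -5.  31. 109.  69.  74. -48.]
T 25 105 [-16.  56.  93.  51.  83. -64.] [ -4.  55. 100.  63.  75. -66.] [ -4.  35.  98.  60.  86. -46.]
T 25 120 [-10.  59.  77.  44.  95. -58.] [ -0.  57.  89.  52.  85. -61.] [ -0.  39.  87.  52.  97. -45.]
T 25 135 [ -4.  64.  62.  39. 108. -56.] [  4.  59.  78.  43.  96. -59.] [  4.  43.  76.  46. 108. -46.]
T 25 150 [  2.  69.  46.  35. 121. -56.] [  8.  62.  68.  36. 106. -60.] [  8.  48.  66.  40. 119. -49.]
```

I'll approach at azimuth 60° and pitch 25°, passing clear of the clear bottle. First I go to the pregrasp and check with the wrist camera.

Run:
```python
from h import *
a,p=60,25
ctrl.goto(tcp(B,.056,a,p,.15,.1),R(a,p))
ctrl.move_l(tcp(B,.056,a,p,.15),.15)
P=wpose();im=ctrl.read_camera("wrist")
c=ctrl.camera_params("wrist")
for z,r in((0.,30),(.075,30),(.125,17)):
  for t in np.linspace(0,2*np.pi,40):
    X=np.linalg.inv(P)@np.array([B[0]+r/1e3*np.cos(t),B[1]+r/1e3*np.sin(t),z,1])
    cv2.circle(im,(int(c["cx"]+c["fx"]*X[0]/-X[2]),int(c["cy"]-c["fy"]*X[1]/-X[2])),1,(0,0,255),-1)
cv2.imwrite("pics/w1.png",im);print(ctrl.current_t(),ctrl.current_tool_pos(),ctrl.current_contact_force())
```

```text
2.5667 [ 0.39329172 -0.21948209  0.04863324] [0.45664306 0.13791915 0.69349791]
```

View pics/w1.png

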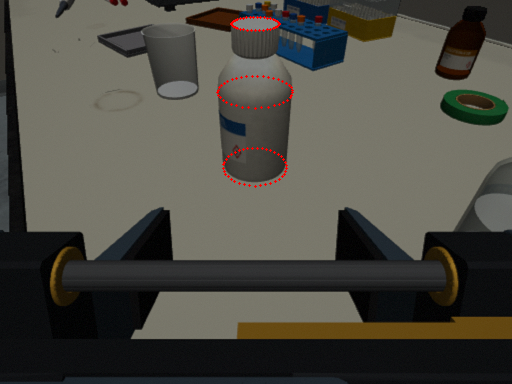

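The wrist view shows the bottle centred at columns 219–293, between the open fingers (columns 165 and 345), and the projected outline fits within a few pixels. Next: reach in, grip and lift.

Run:
```python
from h import *
a,p=60,25
print(ctrl.move_l(tcp(B,.056,a,p),.12,contact_N=8))
ctrl.command_gripper(0.0)
print(ctrl.current_grip_width()*91,ctrl.current_grasp_force(),ctrl.current_tool_pos(),ctrl.current_contact_force())
ctrl.move_l(tcp(B,.056,a,p,0,.02),.05)
ctrl.move_l(tcp(B,.056,a,p,0,.27),.15)
print(ctrl.current_grip_width()*91,ctrl.current_grasp_force(),ctrl.current_contact_force(),ctrl.current_q(),ctrl.current_t())
cv2.imwrite("pics/s2.png",cv2.resize(np.hstack([ctrl.read_camera("scene"),ctrl.read_camera("wrist")]),(800,300)))
```

```text
False
58.177724153095106 29.935372676700354 [ 0.46827257 -0.08950985  0.04796553] [ 0.06610322 -1.57737973  0.20629824]
58.22150113451338 29.909225720912218 [ 0.18272711  0.58576968 -2.61495807] [-57.04828139  24.66239515 104.08031295  53.94568116  93.29571652
 -45.85935767] 6.9417
```

View pics/s2.png

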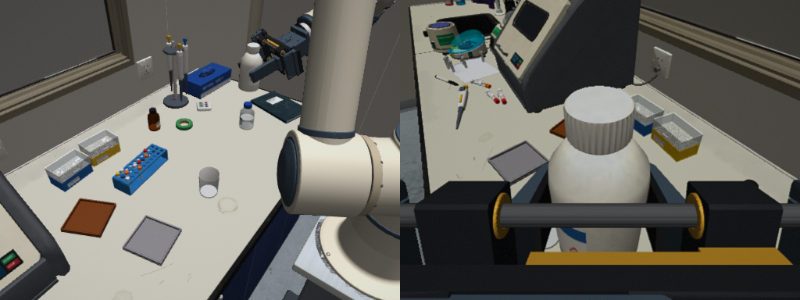

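The bottle hangs upright between the fingers, lifted clear (scene (250,65)), with about 2.6 N of load. Next I invert it with joint 6 and bring it back.

Run:
```python
from h import *
q=np.array(ctrl.current_q()); r0=ctrl.current_eef_rot(); ub=r0.T@[0,0,1]
for d in (60,120,160):
    ctrl.movej(q+[0,0,0,0,0,d])
ctrl.sleep(.9)
print("cap elev",np.degrees(np.arcsin((ctrl.current_eef_rot()@ub)[2])),ctrl.current_grip_width()*91,ctrl.current_t())
im=np.hstack([ctrl.read_camera("scene"),ctrl.read_camera("wrist")])
for d in (120,60,0): ctrl.movej(q+[0,0,0,0,0,d])
ctrl.sleep(.2)
im=np.vstack([im,np.hstack([ctrl.read_camera("scene"),ctrl.read_camera("wrist")])])
print(ctrl.current_t(),ctrl.current_grip_width()*91)
cv2.imwrite("pics/s3.png",cv2.resize(im,(800,600)))
```

```text
cap elev -36.42789250015022 58.104053285864566 10.7083
13.875 57.97481385045861
```

View pics/s3.png

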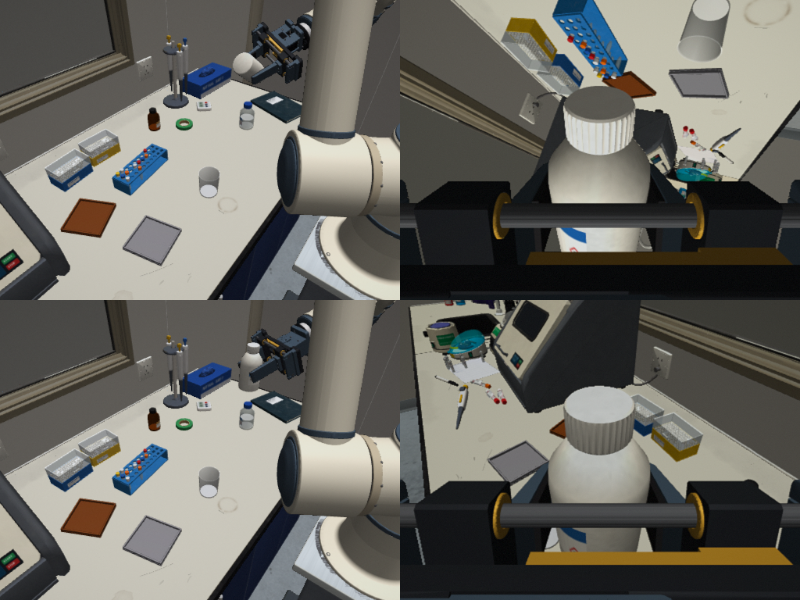

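While inverted, the cap pointed 36° below horizontal. After returning, the bottle is upright and sits at the same place in the grip (wrist view, cap at (599,105) of the panel), so there was no visible slip. Next I carry it over the tray.

Run:
```python
from h import *
a,p=118,25
ctrl.goto(tcp(T,.056,a,p,0,.25),R(a,p))
ctrl.move_l(tcp(T,.056,a,p,0,.08),.15)
P=wpose();im=np.hstack([ctrl.read_camera("scene"),ctrl.read_camera("top")])
cv2.imwrite("pics/s4.png",cv2.resize(im,(800,300)))
print(ctrl.current_t(),ctrl.current_q(),ctrl.current_contact_force(),ctrl.current_grip_width()*91)
```

```text
16.8167 [ -0.80565017  49.12180729  90.52949826  52.63765192  87.70228622
 -55.46791491] [ 0.76284397 -0.09768485 -2.55610518] 58.130503867088606
```

View pics/s4.png

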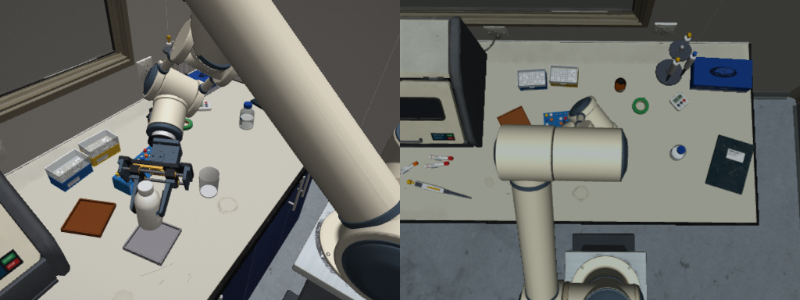

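The bottle hangs upright over the tray (scene panel (150,205)). The gripper is clear of the beaker (208,180), and by my geometry the wrist passes well above the rack. Next I lower it until it touches.

Run:
```python
from h import *
a,p=118,25
print(ctrl.move_l(tcp(T,.056,a,p,0,.02),.1,contact_N=8))
ctrl.sleep(.3)
print(ctrl.move_l(tcp(T,.056,a,p,0,-.008),.015,contact_N=3))
ctrl.sleep(.3)
print(ctrl.current_tool_pos()-tcp(T,.056,a,p),ctrl.current_contact_force(),ctrl.current_t())
P=wpose();im=ctrl.read_camera("wrist");c=ctrl.camera_params("wrist")
cv2.imwrite("pics/s5.png",cv2.resize(np.hstack([ctrl.read_camera("scene")[170:,:320][:,:],im[:214,96:416]]),(800,267)))
```

```text
False
True
[-3.03915340e-05  1.78873705e-05  4.05039539e-03] [ 0.13202721 -2.3738134   5.85554767] 19.2667
```

View pics/s5.png

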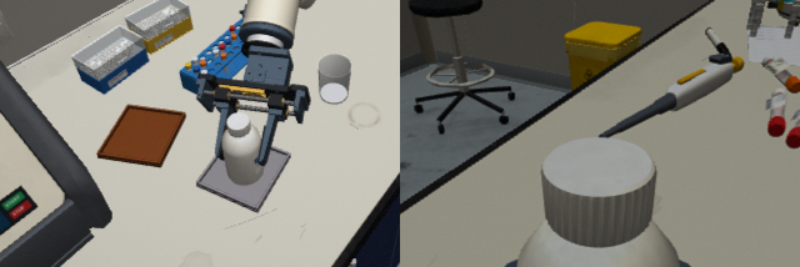

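Contact came 4.05 mm above the original resting height, which is the tray floor, and the bottle stands inside the tray (scene panel (242,155)). Next I release, withdraw along the tool axis to stay off the beaker, and check.

Run:
```python
from h import *
ctrl.command_gripper(1.0); ctrl.sleep(.2)
z=ctrl.current_eef_rot()[:,2]; t=ctrl.current_tool_pos()
ctrl.move_l(t-z*.09,.08)
ctrl.move_l(t-z*.11+[0,0,.2],.2)
q=np.array(ctrl.current_q()); ctrl.movej(q-[45,0,0,0,0,0]); ctrl.sleep(.5)
s=ctrl.read_camera("scene");tp=ctrl.read_camera("top")
cv2.imwrite("pics/s6.png",np.hstack([cv2.resize(s[150:340,100:340],(400,317)),cv2.resize(tp[150:340,110:350] if 0 else tp[100:290,140:380],(400,317))]))
print(ctrl.current_t(),ctrl.current_contact_force())
```

```text
24.9 [-0.07374057  0.36367232  0.07411652]
```

View pics/s6.png

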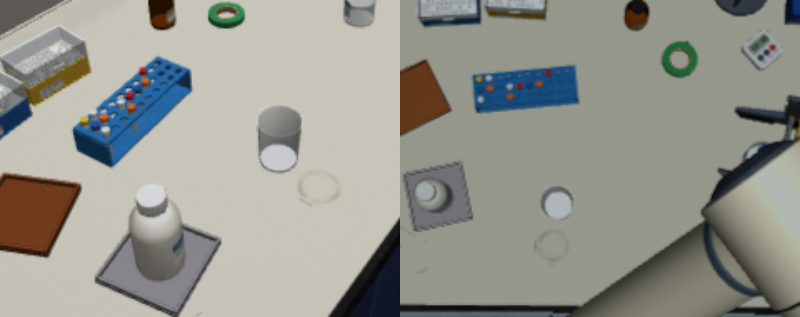

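The bottle stands upright inside the grey tray (crop (158,235)), the beaker is unmoved at scene (267,232), and the arm is touching nothing.

```bash
python3 -c "
from bench import ctrl
print(ctrl.current_tool_pos()); print(ctrl.sign_off())"
```

```text
[ 0.53205045 -0.18526956  0.29698948]
the job is handed in; nothing more can be done
None
```

The white bottle was lifted, inverted with its cap about 36° below horizontal for 0.9 s, and set down upright in the grey tray; the job was handed in after about 25 s, and the beaker and clear bottle were never touched.

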